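# Seat the work light in its charging dock and trip the switch

### The arm

A 6-joint arm with a two-finger parallel gripper is mounted at the origin on a cart in front of the work surface, level with it; the furniture and walls round the work are solid. World frame = base frame: x ahead of the robot, y to its left, z up, the work surface at z = 0. Lengths are in m, angles in rad, forces in N, time in s.
With the tool pointing down it reaches from about 0.375 to 0.975 m from the base axis. Payload 3.8 kg.
Tool frame: the origin (TCP) lies at the centre of the arm's flange, where the gripper is bolted on; the fingertips stand 166 mm ahead of it and the grasp point (between the pads) lies 147 mm ahead of it; z points along the fingers, y is the line along which they close (so a half turn about z gives the same grasp; the last joint's range is limited). The gripper opens to 88 mm and grips with 3 to 60 N. Pads are 18 mm wide; open, the fingers measure 123 mm over their backs; the gripper's body (75 mm by 187 mm) begins 45 mm behind the grasp point.
Start: joints at [1.094, 0.264, 1.604, -0, 1.274, -0.037], TCP at [0.287, 0.611, 0.405] pointing down, gripper open.
Joint ranges: [-2.63, 2.63], [-0.94, 2.18], [0.31, 2.57], [-1.31, 4.45], [0, 2.66], [-2.55, 2.55]. Speed limits (rad/s): [2.57, 2.57, 3.14, 3.14, 3.14, 3.14].

### API

Orientations are given as [roll, pitch, yaw] about the fixed x, y, z axes, in that order (R = Rz(yaw) Ry(pitch) Rx(roll)).
In Python, from cell import robot gives the robot as it stands.
- The arm moves only by the tool send_rows, never from a script. Its argument "series" is text: rows parted by semicolons, each of 6 numbers parted by spaces: the shift along the tool's x, y, z in cm, then the turn, a rotation vector about the tool's x, y, z in degrees. A call has 1 to 20 rows; each row shifts and turns the commanded pose from where the row before left it, along the tool's axes as they then stand; what a row does not reach is not made up. A row lasts 1/8 s, in which the tool goes at most 62.5 mm and 10.7 degrees, less where a joint would pass 70% of its speed; a pose out of reach is approached as far as the arm can. A call is refused whole if a number of a shift passes 6.25 or a number of a turn 10.7, either way. A call with a gripper value outside its range is refused whole. "hand" is the closure in counts, from 0 (fully open) to 255 (shut), set as the call begins (left out, the last holds). The fingers move at their own pace and stop on an object; "grip_force" is the grip in N (left out, the last holds). Time passes only in rows, so rows that do not move let the fingers close. It gives the time, the measured TCP pose, the force, the opening and the grip force at its end, in the units of the state.
- robot.observe(): the state, without advancing time (a new reading comes with each control period).
- robot.read_camera(name): name is "side" or "top" or "wrist"; returns a dict with "image" (480x640x3 uint8, blue, green, red), "fx", "fy", "cx", "cy" (pixels), "pose" (4x4, takes a point from camera to world coordinates); the wrist camera has in their place "mount" (4x4, takes a point from camera to tool coordinates, whose origin is the TCP and whose axes are the flange's). Camera axes: x right, y up, looking along -z (the intrinsics and any distortion apply to the point x, -y, -z); pixel columns grow to the right and rows downward; lengths in m; the calibration is good to about 2 mm. The wrist camera is an equidistant fisheye: a pixel r from the principal point sees the ray r / f radians off the axis. A picture is of the moment at which its call begins: read the wrist's pose just before it. There is no depth.
- robot.finish_job(): hands the job in; it is judged then, once.
The state is a dict: "time_s": time; "joints": joint angles; "dq": joint speeds; "joint_torque": joint torques, N m; "tool_pos": TCP position; "eef_rot": TCP orientation; "force": force on the tool from outside, world axes, zero at the start; "moment": the same for the moment, N m; "gripper_width": finger opening in m; "grasp_force": force on a finger pad.
Only numpy, scipy, OpenCV 4.12 (cv2) and the standard library are available. Lean on these libraries where they do the work, as an engineer would, in place of code of your own. Each camera call takes 0.05 s, during which the arm holds its last target. There are 200 camera calls.

### The job

Put the round-bottomed yellow work light on charge: without lifting it, push it along the deck of the grey charging dock until it drops into the dished seat and sits centred and upright there on its own. Its cover is off, so then press the dock's roller-lever switch down by its white roller just until it clicks (about 7 mm down, well short of the end of its travel), and let it spring back; do not disturb the roll of black tape on the deck, and do not tip the light over.

Things in the scene. Friction and masses are not known exactly. Their poses are not given: they have to be found in the camera images.
- dock: grey charging dock fixed to the bench: flat deck 130 (own x) x 300 (own y) x 22 mm high; origin under its centre, z up. The dished seat is in the middle of the deck, the light and the tape roll stand on the deck at the two ends of its own y (either way round). The switch stands on the -x side, off the deck's edge: blue body 22 x 56 mm, black pivot block at its -y end, 42 mm high.
- dish (a point): centre of the dish's mouth, at deck height (22 mm over the bench); axes as the dock's. The dish is a cone with 35 degree flanks, mouth 74 mm across (orange ring round it), 8 mm deep, flat floor 51 mm across
- light_mid (a point): centre of the loose light, half-way up (27 mm above its flat foot), z = its axis up. Round, 76 mm wide, 54 mm high: black domed base (sphere of radius 40 mm cut to a foot 48 mm across), full width from 20 to 46 mm above the foot, yellow sides, white lens on top; 0.3 kg, slick, slides easily. On the deck this point is 27 mm above the dish point; seated (foot on dish floor) 19 mm, within 2 mm of its axis
- tape_mid (a point): centre of the loose roll of black tape, 57 mm across, 19 mm high, lying on the deck at the end where the light is not; leave it
- roller_top (a point): top of the white roller (14 mm across, 10 mm wide along the dock's x) at the free end of the switch lever, about 57 mm above the bench when free; the lever runs along the dock's y, pivot 45 mm to -y of the roller, 12 mm lower than the roller's axis
- switch_lever (a joint): angle of the switch lever: 0 free, grows as the roller is pressed down. Sprung: about 1 N on the roller starts it, it clicks at 0.12 rad (roller 5.5 mm down, about 3 N), must stay under 0.26 rad (12 mm down, about 5.3 N), end stop at 0.34 rad
- desk_lamp_foot (a point): foot of the black desk lamp, on the bench, always here (world axes): keep clear. Its arm leans from it to an elbow about 90 mm nearer the robot and 50 mm to the left, 0.34 m up, then runs back over the bench to the shade, about 0.2 m ahead and 0.2 m to the right, 0.3 to 0.45 m up. Behind it a wall runs along the bench and ends about 50 mm ahead and 240 mm to the left of this foot

How it is judged:
By the outcome, as a careful person would: the job done as asked, in the order asked, and still so for the second after the job is handed in, with the robot touching nothing.
It also fails if it takes over 61 s, if anything falls off the work surface, if the arm or the gripper's body presses on something with over 40 N, if the wrist force passes 120 N, or if a joint passes its speed limit or range.

## Working session

There is one attempt and no reset: what is moved stays moved. The work goes in short steps, Python scripts to look and compute and a tool call to move; the robot and the scene stay as the last step left them, time stands still between calls to the robot, and variables do not carry over. Pictures are saved under pics/ and viewed, at most 10 in all, crops included, and the job is handed in when it is done.

Besides the shell and the picture viewer there is one more tool, called as a command line: name --argument value ..., lists and objects as JSON in quotes. send_rows: Moves the arm, as the interface text tells. Its arguments: {"type":"object","properties":{"series":{"type":"string"},"hand":{"type":"number"},"grip_force":{"type":"number"}},"required":["series"]}

```bash
mkdir -p pics
python3 - <<'E'
from cell import robot
import cv2,numpy as np
s=robot.observe();print(s)
for n in["side","top"]:
    c=robot.read_camera(n);cv2.imwrite(f"pics/{n}0.png",c["image"]);print(n,{k:(v.round(4).tolist() if hasattr(v,'round') and k=='pose' else v) for k,v in c.items() if k!="image"})
E
```

```text
{'time_s': 0.0, 'joints': array([ 1.09407833e+00,  2.64759499e-01,  1.60533654e+00, -6.73666442e-06,
        1.27365571e+00, -3.68849369e-02]), 'dq': array([ 1.32134497e-05, -5.25250498e-04,  1.26105487e-03,  2.12061553e-04,
        1.12796535e-03,  1.09773230e-04]), 'joint_torque': array([ 2.56676380e-03, -5.02117896e+01, -3.56876671e+01,  7.30527216e-02,
        2.95085565e-02, -1.97194490e-04]), 'tool_pos': array([0.28725273, 0.61047196, 0.40340354]), 'eef_rot': array([-3.13943480e+00, -7.31869541e-05,  2.70176149e+00]), 'force': array([ 0.17591451, -0.21133649, -0.77709523]), 'moment': array([-0.01987881, -0.01802334, -0.04859541]), 'grasp_force': 0.0, 'gripper_width': 0.0884324542345012}
side {'fx': 556.7355162265419, 'fy': 556.7355162265419, 'cx': 314.2996710464128, 'cy': 236.58527419307626, 'pose': [[0.8569, 0.2424, -0.4549, 0.1339], [-0.5153, 0.3823, -0.767, -0.8443], [-0.012, 0.8917, 0.4525, 0.4781], [0.0, 0.0, 0.0, 1.0]]}
top {'fx': 566.2586227980413, 'fy': 566.2586227980413, 'cx': 323.46314377881146, 'cy': 242.79055296285512, 'pose': [[-0.0035, 0.9962, -0.0874, 0.4782], [-1.0, -0.0037, -0.0022, -0.1192], [-0.0025, 0.0874, 0.9962, 0.9867], [0.0, 0.0, 0.0, 1.0]]}
```

View pics/side0.png

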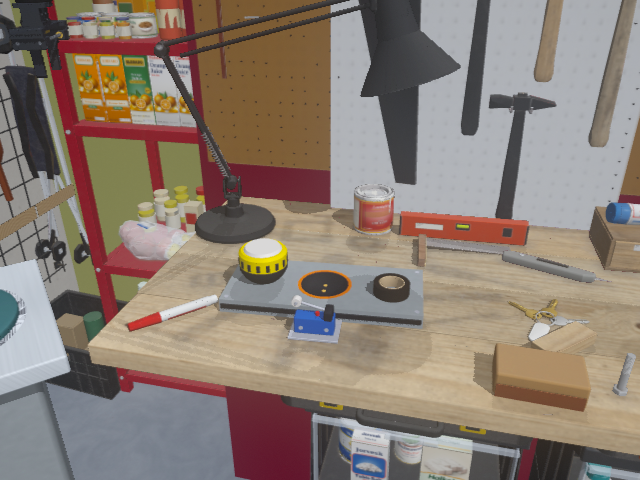

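View pics/top0.png

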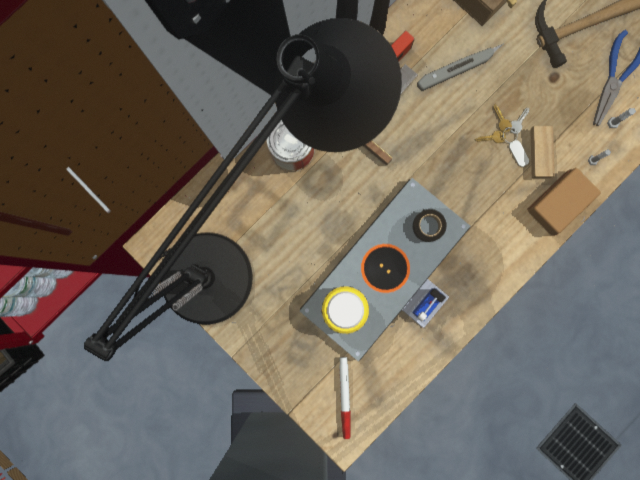

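The side view shows the light at (263,262), the dish at (325,285), the tape at (391,287) and the roller near (297,302). In the top view they are at (346,310), (386,268), (430,225) and (417,318). I'll enlarge both for closer readings.

Run:
```python
import cv2,numpy as np
a=cv2.imread("pics/side0.png")[220:350,210:440];b=cv2.imread("pics/top0.png")[170:370,290:480]
a=cv2.resize(a,None,fx=3.4,fy=3.4,interpolation=cv2.INTER_CUBIC)
b=cv2.resize(b,None,fx=3,fy=3,interpolation=cv2.INTER_CUBIC)
cv2.imwrite("pics/side1.png",a);cv2.imwrite("pics/top1.png",b)
```

```text
(no output)
```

View pics/side1.png

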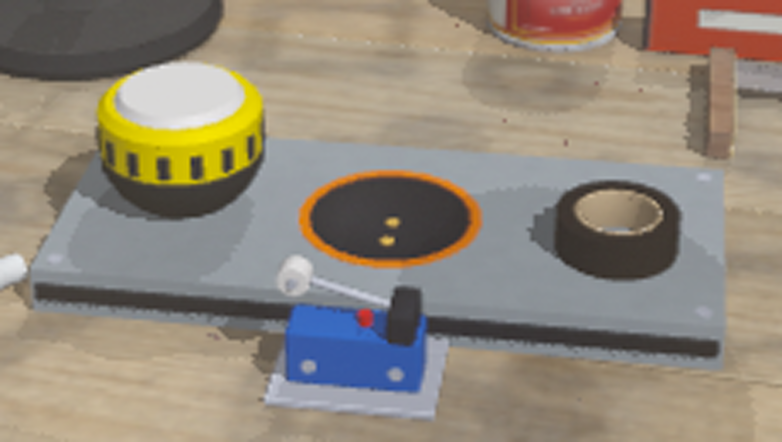

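View pics/top1.png

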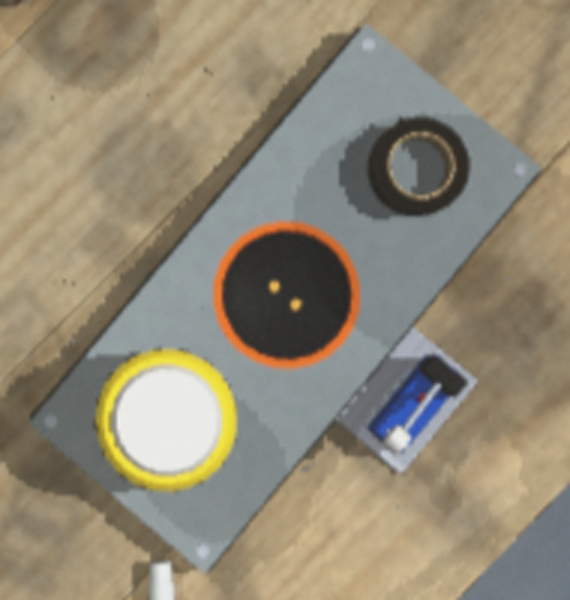

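Side crop readings: lens centre (180,96), dish (390,219), tape top (618,211), roller (295,275). Top crop readings: lens (168,419), dish (287,295), tape (420,165), roller (398,438). The pivot is on the tape side, so the dock's +y points towards the light.

```bash
cat > h.py <<'E'
import numpy as np
S=dict(f=556.7355,c=(314.2997,236.5853),T=np.array([[0.8569,0.2424,-0.4549,0.1339],[-0.5153,0.3823,-0.767,-0.8443],[-0.012,0.8917,0.4525,0.4781]]))
T=dict(f=566.2586,c=(323.4631,242.7906),T=np.array([[-0.0035,0.9962,-0.0874,0.4782],[-1,-0.0037,-0.0022,-0.1192],[-0.0025,0.0874,0.9962,0.9867]]))
def ray(C,u,v):
    d=C["T"][:,:3]@np.array([(u-C["c"][0])/C["f"],-(v-C["c"][1])/C["f"],-1]);return C["T"][:,3],d/np.linalg.norm(d)
def tri(*rays):
    A=sum(np.eye(3)-np.outer(d,d) for o,d in rays);b=sum((np.eye(3)-np.outer(d,d))@o for o,d in rays)
    p=np.linalg.solve(A,b);return p,[np.linalg.norm(np.cross(p-o,d)) for o,d in rays]
def onz(r,z): o,d=r;return o+d*(z-o[2])/d[2]
E
python3 - <<'E'
from h import *
sp=lambda x,y:ray(S,210+x/3.4,220+y/3.4)
tp=lambda x,y:ray(T,290+x/3,170+y/3)
for n,s,t in [("dish",(390,219),(287,295)),("lens",(180,96),(168,419)),("tape",(618,211),(420,165)),("roller",(295,275),(398,438)),("cNL",(33,283),(205,572)),("cNR",(722,340),(540,170)),("cFR",(725,170),(365,27))]:
    p,e=tri(sp(*s),tp(*t));print(n,p.round(4),np.round(e,4))
c=[onz(tp(*q),.022) for q in [(205,572),(540,170),(365,27),(35,418)]]
print(np.round(c,4),np.mean(c,0))
for a,b in[(0,1),(3,2),(0,3),(1,2)]:
    d=c[a]-c[b];print(np.linalg.norm(d),np.degrees(np.arctan2(d[1],d[0])))
E
```

```text
dish [ 0.5192 -0.2229  0.0243] [0.0006 0.0006]
lens [ 0.4511 -0.1531  0.0754] [0.0005 0.0005]
tape [ 0.5907 -0.2961  0.0432] [0.0006 0.0006]
roller [ 0.4395 -0.279   0.0536] [0.0002 0.0002]
cNL [ 0.3645 -0.1756  0.0178] [0.0011 0.0011]
cNR [ 0.5899 -0.3689  0.0193] [0. 0.]
cFR [ 0.6739 -0.2704  0.0249] [0.0019 0.0019]
[[ 0.3639 -0.1749  0.022 ]
 [ 0.5896 -0.3682  0.022 ]
 [ 0.6728 -0.2697  0.022 ]
 [ 0.4499 -0.0798  0.022 ]] [ 0.51906809 -0.22316975  0.022     ]
0.29717765830013426 139.42425780672247
0.29289894175881237 139.565952033984
0.12824307282430755 -132.09957903808962
0.1289249972796277 -130.18942756024327
```

```bash
python3 - <<'E'
from h import *
for n,s,t in [("pivot",(233,185),(203,278)),("elbow",(163,48),(100,345)),("foot",(235,228),(208,278))]:
    p,e=tri(ray(S,*s),ray(T,*t));print(n,p.round(3),np.round(e,3))
for z in(.3,.4,.45):
    print(z,[onz(ray(T,*q),z).round(3)[:2] for q in[(298,60),(340,85),(402,85),(340,150),(280,85),(190,205),(250,130),(100,345)]])
E
python3 - <<'E'
import sys;sys.path.insert(0,'.')
from cell import robot
c=robot.read_camera("wrist");print({k:v for k,v in c.items() if k!="image"})
E
```

```text
pivot [0.502 0.073 0.094] [0. 0.]
elbow [0.421 0.135 0.339] [0.001 0.001]
foot [ 0.504  0.085 -0.002] [0. 0.]
0.3 [array([ 0.768, -0.087]), array([ 0.736, -0.139]), array([ 0.736, -0.216]), array([ 0.653, -0.139]), array([ 0.736, -0.064]), array([0.586, 0.046]), array([ 0.679, -0.027]), array([0.416, 0.151])]
0.4 [array([ 0.726, -0.091]), array([ 0.698, -0.136]), array([ 0.698, -0.202]), array([ 0.628, -0.136]), array([ 0.699, -0.072]), array([0.57 , 0.022]), array([ 0.65 , -0.041]), array([0.425, 0.111])]
0.45 [array([ 0.705, -0.094]), array([ 0.68 , -0.135]), array([ 0.679, -0.195]), array([ 0.615, -0.134]), array([ 0.68 , -0.076]), array([0.562, 0.01 ]), array([ 0.635, -0.047]), array([0.43 , 0.092])]
{'fx': 371.64829954431775, 'fy': 371.64829954431775, 'cx': 322.1955887812083, 'cy': 244.92879092033263, 'mount': array([[-2.62229868e-04,  9.45622786e-01,  3.25265241e-01,
         8.39186643e-02],
       [ 9.99998484e-01,  8.07942936e-04, -1.54267877e-03,
         5.52567184e-04],
       [-1.72158795e-03,  3.25264343e-01, -9.45621564e-01,
         2.07114842e-02],
       [ 0.00000000e+00,  0.00000000e+00,  0.00000000e+00,
         1.00000000e+00]])}
```

Light, dish, tape and roller heights all agree with the text. The lamp's elbow is at (0.42, 0.135, 0.34), so I'll cross above it with the fingertips at about 0.43.

send_rows --series "0 0 -5 0 0 0;0 0 -5 0 0 0;0 0 -5 0 0 0;0 0 -5 0 0 0;0 0 0 0 0 10.25;0 0 0 0 0 10.25" --hand 120

```text
time_s: 0.9
tool_pos: [0.2874, 0.6107, 0.6057]
eef_rot: [3.14, -0.001, 2.338]
force: [0.5, -0.4, -0.8]
gripper_width: 0.0463
grasp_force: 0.0
```

send_rows --series "-3.62 -2.16 0 0 0 0;-3.62 -2.16 0 0 0 0;-3.62 -2.16 0 0 0 0;-3.62 -2.16 0 0 0 0;-3.62 -2.16 0 0 0 0;-3.62 -2.16 0 0 0 0;-3.62 -2.16 0 0 0 0;-3.62 -2.16 0 0 0 0;-3.62 -2.16 0 0 0 0;-3.62 -2.16 0 0 0 0"

```text
time_s: 2.15
tool_pos: [0.3856, 0.1995, 0.6045]
eef_rot: [-3.141, 0.0, 2.344]
force: [0.4, 0.1, 0.3]
gripper_width: 0.0467
grasp_force: 0.0
```

send_rows --series "-2.78 -2.7 0 0 0 0;-2.78 -2.7 0 0 0 0;-2.78 -2.7 0 0 0 0;-2.78 -2.7 0 0 0 0;-2.78 -2.7 0 0 0 0;-2.78 -2.7 0 0 0 0;-2.78 -2.7 0 0 0 0;-2.78 -2.7 0 0 0 0;0 0 0 0 0 0;0 0 0 0 0 0"

```text
time_s: 3.4
tool_pos: [0.3863, -0.1089, 0.6045]
eef_rot: [3.141, -0.001, 2.343]
force: [0.5, 0.9, -0.4]
gripper_width: 0.0465
grasp_force: 0.0
```

send_rows --series "-0.58 0.76 5 0 0 0;-0.58 0.76 5 0 0 0;0 0 5 0 0 0;0 0 5 0 0 0;0 0 5 0 0 0;0 0 0 0 0 0;0 0 0 0 0 0"

```text
time_s: 4.28
tool_pos: [0.4062, -0.1064, 0.3566]
eef_rot: [3.14, 0.002, 2.345]
force: [0.0, -0.3, 0.5]
gripper_width: 0.0468
grasp_force: 0.0
```

Run:
```python
from cell import robot
import cv2
s=robot.observe();print(s["tool_pos"],s["eef_rot"],s["joints"])
c=robot.read_camera("wrist");cv2.imwrite("pics/w0.png",c["image"])
```

```text
[ 0.40619675 -0.10637865  0.35658439] [3.14043213e+00 1.90293504e-03 2.34536742e+00] [-3.15534350e-01 -2.00140880e-01  2.17274927e+00  1.62164680e-04
  1.16676037e+00 -1.09017013e+00]
```

View pics/w0.png

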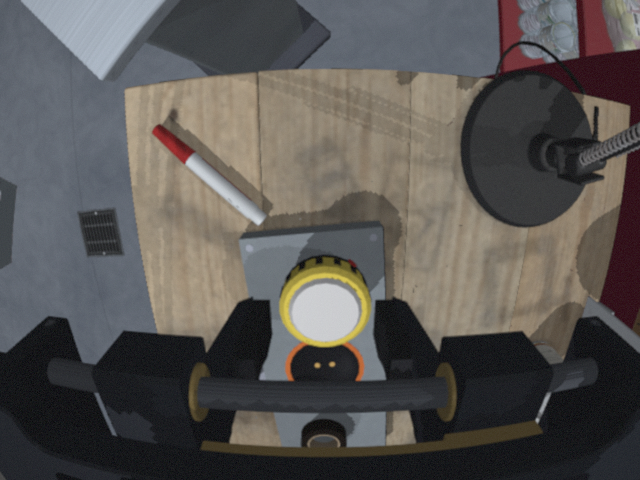

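The wrist view shows the lens centre at (326,309) and the dish's contacts at about (325,365), with the fingers either side. I'll check these against the triangulated positions.

```bash
cat >> h.py <<'E'
from scipy.spatial.transform import Rotation as Ro
M=np.array([[-2.622e-4,.945623,.325265,.0839187],[.999998,8.079e-4,-1.5427e-3,5.526e-4],[-1.7216e-3,.325264,-.945622,.0207115]])
def wray(u,v,pos,rpy):
    a=np.array([u-322.1956,v-244.9288])/371.6483;t=np.hypot(*a)
    d=np.array([a[0]*np.sin(t)/t,-a[1]*np.sin(t)/t,-np.cos(t)]);R=Ro.from_euler("xyz",rpy).as_matrix()
    return np.array(pos)+R@M[:,3],R@M[:,:3]@d
E
python3 - <<'E'
from h import *
P=([.4062,-.10638,.35658],[3.14043,.0019,2.34537])
for n,u,v,z in[("lens",326,309,.076),("dishmid",325,365,.014),("tape",325,434,.041)]:print(n,onz(wray(u,v,*P),z).round(4))
E
```

```text
lens [ 0.4512 -0.1462  0.076 ]
dishmid [ 0.524  -0.2204  0.014 ]
tape [ 0.5816 -0.2792  0.041 ]
```

The wrist view and the triangulation agree to about 5 mm, with a common lateral offset. I'll go down behind the light and look once more from close by.

send_rows --series "0 0.25 4 0 0 0;0 0 4 0 0 0;0 0 4 0 0 0;0 0 2 0 0 0;0 0 1.6 0 0 0;0 0 0 0 0 0;0 0 0 0 0 0"

```text
time_s: 5.2
tool_pos: [0.4086, -0.1056, 0.2006]
eef_rot: [3.14, 0.003, 2.344]
force: [-0.5, -0.7, -0.5]
gripper_width: 0.0467
grasp_force: 0.0
```

Run:
```python
from cell import robot
import cv2
s=robot.observe();print(s["tool_pos"],s["eef_rot"],s["force"])
c=robot.read_camera("wrist");cv2.imwrite("pics/w1.png",c["image"])
```

```text
[ 0.40863569 -0.10555564  0.20063412] [3.13989324 0.0031644  2.34405159] [-0.50182475 -0.74388236 -0.4826208 ]
```

View pics/w1.png

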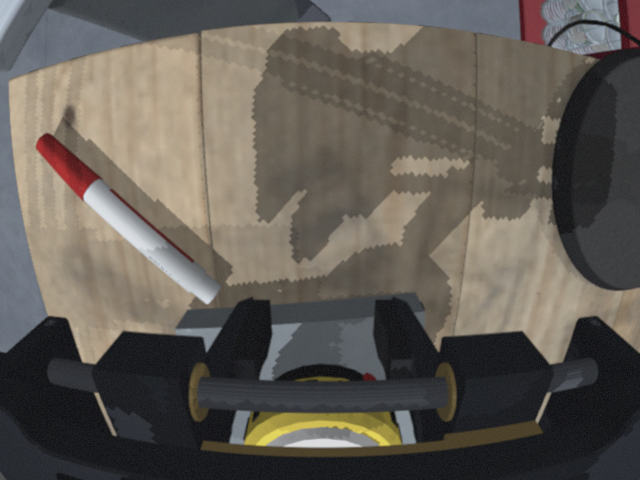

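send_rows --series "-0.45 0 0 0 0 0;-0.45 0 0 0 0 0;-0.45 0 0 0 0 0;-0.45 0 0 0 0 0;-0.45 0 0 0 0 0;-0.45 0 0 0 0 0;-0.45 0 0 0 0 0;-0.45 0 0 0 0 0;-0.45 0 0 0 0 0;-0.45 0 0 0 0 0;-0.45 0 0 0 0 0;-0.45 0 0 0 0 0;-0.45 0 0 0 0 0;-0.45 0 0 0 0 0;-0.45 0 0 0 0 0;-0.45 0 0 0 0 0;-0.45 0 0 0 0 0;-0.45 0 0 0 0 0;-0.45 0 0 0 0 0;-0.45 0 0 0 0 0"

```text
time_s: 7.75
tool_pos: [0.4702, -0.1698, 0.1988]
eef_rot: [3.142, 0.0, 2.344]
force: [-0.8, 0.3, 0.6]
gripper_width: 0.0466
grasp_force: 0.5
```

```bash
cat > look.py <<'E'
import sys
from cell import robot
import cv2,numpy as np
s=robot.observe();print(s["tool_pos"],s["eef_rot"],s["force"])
a=robot.read_camera("side")["image"][220:350,210:440];b=robot.read_camera("top")["image"][170:370,290:480]
a=cv2.resize(a,None,fx=1.7,fy=1.7,interpolation=cv2.INTER_CUBIC);b=cv2.resize(b,None,fx=2,fy=2,interpolation=cv2.INTER_CUBIC)
o=np.zeros((400,780,3),np.uint8);o[:a.shape[0],:a.shape[1]]=a;o[:400,400:]=b
cv2.imwrite(sys.argv[1],o)
E
python3 look.py pics/p0.png
```

```text
[ 0.47024001 -0.16978081  0.19876702] [3.14157700e+00 5.89717442e-05 2.34399120e+00] [-0.76235734  0.26781801  0.62797811]
```

View pics/p0.png

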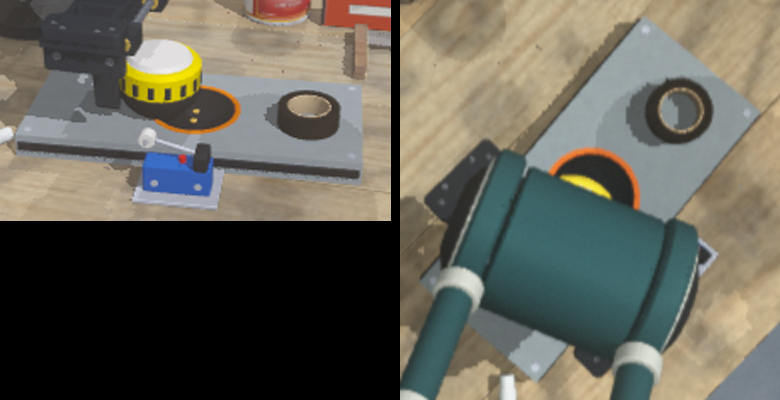

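The light (side view, (160,72)) is just tipping over the near rim of the dish. I'll carry on pushing slowly.

send_rows --series "-0.3 0 0 0 0 0;-0.3 0 0 0 0 0;-0.3 0 0 0 0 0;-0.3 0 0 0 0 0;-0.3 0 0 0 0 0;-0.3 0 0 0 0 0;-0.3 0 0 0 0 0;-0.3 0 0 0 0 0;-0.3 0 0 0 0 0;-0.3 0 0 0 0 0;0 0 0 0 0 0;0 0 0 0 0 0"

```text
time_s: 9.35
tool_pos: [0.4909, -0.191, 0.1987]
eef_rot: [-3.142, -0.0, 2.344]
force: [0.5, 0.2, -0.1]
gripper_width: 0.0465
grasp_force: 0.0
```

```bash
python3 look.py pics/p1.png
```

```text
[ 0.49091278 -0.19102236  0.19868047] [-3.14153554e+00 -1.19404225e-04  2.34395951e+00] [ 0.46606058  0.17464935 -0.07490286]
```

View pics/p1.png

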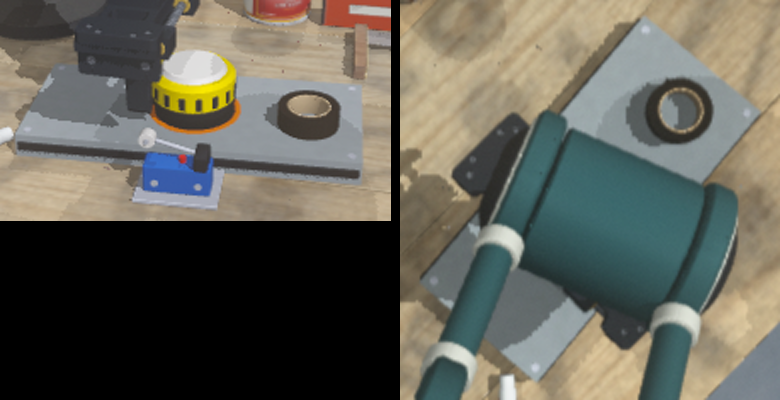

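The light sits level inside the orange ring (side view, (195,85)), and the force is zero. I'll back off, go up, and move across to view the switch from close by.

send_rows --series "1 0 0 0 0 0;2 0 0 0 0 0;2 0 0 0 0 0;0 0 -3 0 0 0;0 0 -4 0 0 0;0 0 -4 0 0 0;0 -3 0 0 0 0;0.3 -4 0 0 0 0;0 -3 0 0 0 0;0 0 0 0 0 0;0 0 0 0 0 0" --hand 60

```text
time_s: 10.82
tool_pos: [0.3824, -0.2224, 0.3087]
eef_rot: [3.141, 0.0, 2.344]
force: [0.4, 0.1, 0.2]
gripper_width: 0.0673
grasp_force: 0.0
```

```bash
python3 look.py pics/p2.png
python3 - <<'E'
from cell import robot
import cv2,numpy as np
s=robot.observe();print(s["tool_pos"],s["eef_rot"])
w=robot.read_camera("wrist")["image"]
p=cv2.imread("pics/p2.png")
o=np.zeros((600,780,3),np.uint8);o[:200,:390]=p[:200,:390];o[200:600,400:]=0
o[:400,400:]=p[:,400:]
cr=cv2.resize(w[230:430,240:435],None,fx=2,fy=2,interpolation=cv2.INTER_CUBIC);o[200:600,:390]=cr
cv2.imwrite("pics/p3.png",o)
E
```

```text
[ 0.38239612 -0.22235684  0.30870384] [3.14102921e+00 1.66164733e-04 2.34356512e+00] [0.39159455 0.0688625  0.19564123]
[ 0.38284885 -0.22227949  0.30875081] [3.14123173e+00 1.17770621e-04 2.34489467e+00]
```

View pics/p3.png

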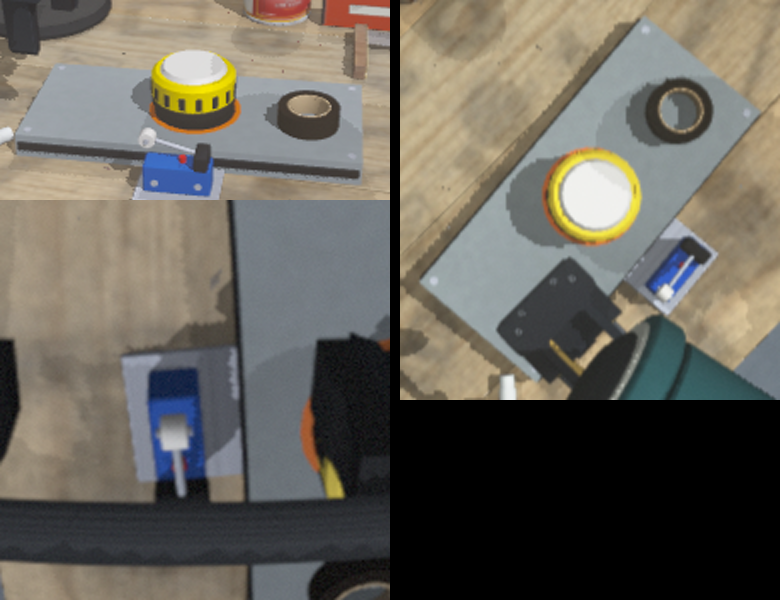

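The light is seated upright, with its lens at side (194,68) and top (597,193) in the composite, and the tape hasn't moved. The roller is at about (175,433) in the wrist crop.

Run:
```python
from h import *
print("lens",tri(ray(S,210+194/1.7,220+68/1.7),ray(T,290+197/2,170+193/2)))
P=([.38285,-.22228,.30875],[3.1412,.0001,2.3449])
w=wray(327.5,346.5,*P)
print("roller wrist",onz(w,.055))
print(tri(w,ray(S,210+295/3.4,220+275/3.4),ray(T,290+398/3,170+438/3)))
x=np.array([np.cos(2.344),np.sin(2.344)]);y=np.array([x[1],-x[0]])
for r in(onz(w,.055)[:2],np.array([.4395,-.279])):
    d=r-np.array(P[0][:2]);print(d@x,d@y)
```

```text
lens (array([ 0.51961166, -0.22250674,  0.06715332]), [np.float64(0.0002572686872172772), np.float64(0.0002572686872170885)])
roller wrist [ 0.44034908 -0.27393422  0.055     ]
(array([ 0.44059072, -0.27725513,  0.05233902]), [np.float64(0.002280423546838513), np.float64(0.000142512930928014), np.float64(0.0022619471191496713)])
-0.0771269028903861 0.005073819540279315
-0.0801593389692575 0.0009280495739320965
```

The seated lens is at (0.520, -0.223, 0.067), on the dish centre at the right height. Next I'll close the fingers and go above the roller.

send_rows --series "-3 0.1 0 0 0 0;-3 0.1 0 0 0 0;-1.85 0.1 0 0 0 0;0 0 3 0 0 0;0 0 2.5 0 0 0;0 0 1.5 0 0 0;0 0 0.7 0 0 0;0 0 0 0 0 0;0 0 0 0 0 0;0 0 0 0 0 0" --hand 255

```text
time_s: 12.22
tool_pos: [0.4397, -0.2773, 0.2327]
eef_rot: [3.141, 0.002, 2.344]
force: [1.2, -0.9, -0.0]
gripper_width: 0.0005
grasp_force: 0.0
```

```bash
cat > l2.py <<'E'
import sys
from cell import robot
import cv2
s=robot.observe();print(s["tool_pos"],s["force"])
F=[]
a=robot.read_camera("side")["image"][270:350,260:360]
cv2.imwrite(sys.argv[1],cv2.resize(a,None,fx=6,fy=6,interpolation=cv2.INTER_CUBIC))
E
python3 l2.py pics/r0.png
```

```text
[ 0.43973019 -0.27729528  0.2326744 ] [ 1.19484558 -0.87289624 -0.03976399]
```

View pics/r0.png

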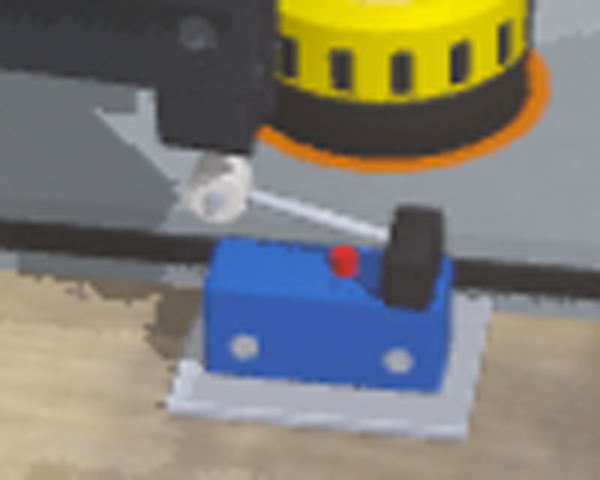

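The closed fingers stand right above the roller, at (220,185) in the crop. I'll lower them in small steps and watch the force.

send_rows --series "0 0 0.3 0 0 0;0 0 0.2 0 0 0;0 0 0.2 0 0 0;0 0 0 0 0 0;0 0 0 0 0 0;0 0 0 0 0 0"

```text
time_s: 13.02
tool_pos: [0.4394, -0.2771, 0.2248]
eef_rot: [3.142, 0.0, 2.344]
force: [0.1, 0.1, 1.4]
gripper_width: 0.0006
grasp_force: 0.0
```

```bash
cat > f.py <<'E'
from cell import robot
import cv2,numpy as np
F=[];Z=[]
for i in range(6):
    c=robot.read_camera("side");s=robot.observe();F.append(s["force"]);Z.append(s["tool_pos"])
g=c["image"][285:312,284:306].astype(int);m=(g.min(2)>150)
r,k=np.nonzero(m);print("z",np.mean(Z,0).round(4),"F",np.mean(F,0).round(2),np.std(F,0).round(2),"roller px",(k.mean()+284,r.mean()+285,len(r)),"t",s["time_s"])
# lever tracking: mean row of bright pixels in column band near roller
E
python3 f.py
```

```text
z [ 0.4394 -0.277   0.2248] F [ 0.41  0.48 -0.01] [0.21 0.27 0.41] roller px (np.float64(296.9259259259259), np.float64(302.6666666666667), 54) t 13.325
```

Just above the roller, with the vertical force at about 0.0. I'll go down 4 mm more.

send_rows --series "0 0 0.2 0 0 0;0 0 0.2 0 0 0;0 0 0 0 0 0;0 0 0 0 0 0"

```text
time_s: 13.82
tool_pos: [0.4392, -0.2769, 0.2207]
eef_rot: [-3.141, -0.001, 2.344]
force: [-1.7, 1.1, 3.0]
gripper_width: 0.0002
grasp_force: 1.2
```

```bash
python3 f.py
```

```text
z [ 0.4393 -0.277   0.2207] F [-1.49  1.08  2.58] [0.5  0.54 0.45] roller px (np.float64(297.8), np.float64(304.95), 40) t 14.125
```

send_rows --series "0 0 0.15 0 0 0;0 0 0.15 0 0 0;0 0 0 0 0 0;0 0 0 0 0 0"

```text
time_s: 14.62
tool_pos: [0.4393, -0.277, 0.2177]
eef_rot: [-3.142, -0.0, 2.344]
force: [-2.4, 1.8, 3.4]
gripper_width: 0.0002
grasp_force: 1.8
```

```bash
python3 f.py
```

```text
z [ 0.4393 -0.277   0.2177] F [-2.58  2.01  4.11] [0.52 0.55 0.45] roller px (np.float64(297.6666666666667), np.float64(306.6060606060606), 33) t 14.925
```

Force is rising, with some side load, so I'll measure the lever angle from its tracked line in the side image against the first picture.

```bash
cat > lev.py <<'E'
from cell import robot
import cv2,numpy as np
def line(im):
    g=cv2.cvtColor(im,cv2.COLOR_BGR2GRAY).astype(float);R=[]
    for c in range(303,322):
        col=g[298:318,c];b=cv2.medianBlur(im,3)
        w=np.clip(col-np.median(col)-8,0,None);p=int(np.argmax(w));s=slice(max(p-2,0),p+3)
        R.append(298+(np.arange(20)[s]*w[s]).sum()/max(w[s].sum(),1e-9))
    return np.array(R)
a=cv2.imread("pics/side0.png")
n=np.median([robot.read_camera("side")["image"] for _ in range(3)],0).astype(np.uint8)
A,B=line(a),line(n);print(A.round(1));print(B.round(1));print((B-A).round(1))
for im in(a,n):print(cv2.cvtColor(im,cv2.COLOR_BGR2GRAY)[292:316,290:304:2].T.tolist())
E
python3 lev.py
```

```text
[301.9 302.1 302.8 302.9 303.1 303.6 303.8 304.  304.5 304.8 305.  305.2
 305.9 306.2 306.4 306.8 307.3 307.5 307.7]
[305.  305.2 305.5 305.5 305.8 306.2 306.4 306.5 306.5 307.1 307.2 307.4
 307.5 307.5 308.  308.4 308.5 308.6 308.7]
[3.1 3.1 2.7 2.6 2.7 2.5 2.6 2.5 2.  2.3 2.2 2.2 1.6 1.3 1.6 1.6 1.1 1.1
 1. ]
[[156, 157, 157, 157, 156, 155, 155, 154, 155, 158, 158, 157, 154, 134, 131, 130, 132, 74, 59, 59, 57, 60, 121, 130], [157, 157, 157, 158, 157, 150, 151, 162, 185, 188, 187, 186, 187, 153, 133, 131, 131, 79, 61, 59, 58, 58, 106, 125], [157, 156, 156, 154, 181, 195, 203, 199, 191, 189, 167, 145, 152, 148, 163, 135, 131, 85, 64, 58, 60, 61, 88, 111], [156, 156, 155, 194, 213, 220, 223, 200, 191, 190, 175, 160, 162, 184, 186, 143, 131, 99, 81, 93, 96, 102, 101, 101], [156, 155, 156, 188, 219, 222, 223, 222, 199, 190, 190, 189, 189, 187, 169, 135, 131, 94, 99, 100, 99, 101, 101, 101], [156, 156, 156, 156, 183, 210, 214, 210, 205, 202, 196, 183, 196, 159, 132, 131, 131, 105, 100, 100, 101, 101, 101, 101], [142, 154, 157, 157, 157, 156, 156, 160, 158, 180, 199, 161, 152, 155, 135, 131, 131, 118, 100, 100, 101, 101, 101, 102]]
[[63, 63, 63, 60, 60, 61, 61, 62, 62, 61, 62, 53, 115, 126, 125, 113, 108, 60, 51, 51, 54, 56, 126, 136], [61, 61, 60, 62, 62, 61, 61, 61, 61, 62, 62, 54, 124, 153, 153, 154, 154, 96, 59, 55, 55, 54, 109, 130], [63, 63, 63, 63, 58, 61, 61, 62, 62, 63, 62, 56, 95, 127, 126, 127, 151, 163, 82, 57, 55, 58, 89, 112], [63, 63, 63, 64, 63, 62, 62, 62, 61, 62, 62, 62, 74, 142, 126, 133, 162, 191, 128, 91, 97, 94, 93, 93], [63, 63, 63, 64, 64, 60, 62, 62, 62, 62, 62, 63, 55, 152, 164, 165, 190, 139, 84, 100, 102, 102, 94, 94], [64, 64, 64, 64, 65, 64, 65, 66, 68, 67, 66, 66, 57, 141, 160, 137, 137, 110, 81, 97, 102, 103, 95, 94], [79, 76, 67, 63, 59, 58, 58, 63, 78, 98, 128, 129, 151, 198, 151, 137, 137, 127, 84, 101, 103, 103, 95, 94]]
```

Lever tracking puts the roller about 5.4 mm down, which fits contact at TCP z = 0.223. I'll go 1.8 mm further.

send_rows --series "0 0 0.1 0 0 0;0 0 0.08 0 0 0;0 0 0 0 0 0;0 0 0 0 0 0"

```text
time_s: 15.58
tool_pos: [0.4393, -0.277, 0.2159]
eef_rot: [-3.142, -0.0, 2.344]
force: [-1.5, 1.6, 3.8]
gripper_width: 0.0005
grasp_force: 2.1
```

```bash
python3 f.py; python3 lev.py | head -5
```

```text
z [ 0.4393 -0.277   0.2159] F [-2.85  2.11  4.49] [0.25 0.51 0.42] roller px (np.float64(297.78125), np.float64(307.53125), 32) t 15.875
[301.9 302.1 302.8 302.9 303.1 303.6 303.8 304.  304.5 304.8 305.  305.2
 305.9 306.2 306.4 306.8 307.3 307.5 307.7]
[305.9 306.  306.2 306.5 306.5 306.6 307.1 307.2 307.4 307.5 307.6 307.7
 308.  308.3 308.5 308.5 308.6 308.8 309.2]
[4.  3.9 3.4 3.6 3.4 2.9 3.3 3.2 2.9 2.7 2.5 2.5 2.2 2.1 2.  1.7 1.2 1.3
```

The roller is about 7.2 mm down (about 0.16 rad), past the click and short of the limit. I'll release and rise.

send_rows --series "0 0 -0.3 0 0 0;0 0 -0.5 0 0 0;0 0 -1 0 0 0;0 0 -3 0 0 0;0 0 -4 0 0 0;0 0 -4 0 0 0;2 -2 0 0 0 0;4 -4 0 0 0 0;3 -3 0 0 0 0;0 0 0 0 0 0;0 0 0 0 0 0;0 0 0 0 0 0"

```text
time_s: 17.52
tool_pos: [0.313, -0.2757, 0.3443]
eef_rot: [3.141, 0.001, 2.345]
force: [-0.5, -0.3, 0.4]
gripper_width: 0.0004
grasp_force: 0.0
```

```bash
python3 lev.py | sed -n 3,6p
python3 - <<'E'
from h import *
from cell import robot
import cv2
s=robot.observe();print(s["tool_pos"],s["force"])
def lens(im,box):
    x0,x1,y0,y1=box;g=im[y0:y1,x0:x1].astype(int)
    m=((g.min(2)>165)).astype(np.uint8);n,l,st,c=cv2.connectedComponentsWithStats(m);i=1+np.argmax(st[1:,4]);return c[i][0]+x0,c[i][1]+y0,st[i]
def tape(a,b): return np.abs(a.astype(int)-b).mean()
si=robot.read_camera("side")["image"];ti=robot.read_camera("top")["image"]
a=lens(si,(290,360,240,290));b=lens(ti,(350,425,230,305));print(a,b,tri(ray(S,*a[:2]),ray(T,*b[:2])))
print("tape diff",tape(si[270:305,372:412],cv2.imread("pics/side0.png")[270:305,372:412]),tape(ti[205:245,410:450],cv2.imread("pics/top0.png")[205:245,410:450]))
E
```

```text
[302.3 302.5 302.8 303.2 303.4 303.8 304.  304.4 304.7 305.  305.5 305.6
 306.  306.5 306.5 306.9 307.4 307.5 307.8]
[0.3 0.4 0.  0.3 0.4 0.1 0.2 0.4 0.2 0.3 0.4 0.4 0.2 0.2 0.1 0.2 0.  0.
 0.1]
[ 0.31285179 -0.27555078  0.34391791] [-0.97315076 -0.08856095 -0.00718645]
(np.float64(323.6629392971246), np.float64(259.1996805111821), array([ 15,   9,  38,  21, 626], dtype=int32)) (np.float64(387.92291446673704), np.float64(267.0823653643083), array([ 21,  20,  35,  35, 947], dtype=int32)) (array([ 0.51894035, -0.22161224,  0.06826408]), [np.float64(0.00010774792165518526), np.float64(0.00010774792165499214)])
tape diff 6.472619047619047 2.278958333333333
```

The light is still seated at (0.519, -0.222, 0.068), the lever is back up, and the arm is clear. I'll hand the job in.

```bash
python3 -c "
from cell import robot
print(robot.finish_job())"
```

```text
the job is handed in; nothing more can be done
None
```

The light is seated centred and upright in the dish, the switch was pressed about 7 mm (estimated from camera tracking, past the click point) and sprang back, the tape roll showed no sign of having moved, and the job was handed in with the arm clear at about 18 s; no verdict came back.

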